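# Set the dish mixer to fast and start it

## Robot

A 6-joint arm with a two-finger parallel gripper is mounted at the origin on the work surface. World frame = base frame: x ahead of the robot, y to its left, z up, the work surface at z = 0. Lengths are in mm, angles in rad, forces in N, time in s.
With the tool pointing down it reaches from about 275 to 850 mm from the base axis. Payload 5.2 kg.
Tool frame: the origin (TCP) lies on the centre line of the jaws, within the pads' length; the fingertips stand 17 mm ahead of it and the grasp point (between the pads) lies 2 mm behind it; z points along the fingers, y is the line along which they close (so a half turn about z gives the same grasp; the last joint's range is limited). The gripper opens to 85 mm and grips with 20 to 120 N. Pads are 22 mm wide; open, the fingers measure 114 mm over their backs; the gripper's body (76 mm by 85 mm) begins 54 mm behind the grasp point. The pads swing forward as they close: fully open they stand 13 mm farther back than shut.
Start: joints at [1.006, 0.259, 1.535, -0, 1.348, -0.203], TCP at [194.656, 514.407, 248.31] pointing down, gripper open.
Joint ranges: [-3.14, 3.14], [-0.91, 2.08], [0.19, 2.58], [-1.22, 4.36], [0.22, 2.71], [-3.12, 3.12]. Speed limits (rad/s): [2.57, 2.57, 3.14, 3.14, 3.14, 3.14].

## Interface

Orientations are given as a rotation vector (axis times angle).
In Python, from plant import manip, camera gives the robot as it stands.
- The arm moves only by the tool arm_command, never from a script. Its argument "commands" is a list of rows, each a list of 3 entries, a list of its own where there are three numbers: the shift along the tool's x, y, z in m, then the turn, a rotation vector about the tool's x, y, z in degrees, then the closure, from 0 (fully open) to 1 (shut). In form: [[[dx, dy, dz], [rx, ry, rz], fingers], ...]. A call has 1 to 10 rows; each row is the pose to reach, as a shift and turn from the pose commanded when the call began, along the tool's axes at that moment; what a row does not reach only later rows make up. A row lasts 1/12 s, in which the tool goes at most 41.7 mm and 7.16 degrees, less where a joint would pass 70% of its speed; a pose out of reach is approached as far as the arm can. A call with a gripper value outside its range is refused whole. The fingers move at their own pace and stop on an object; "newtons" is the grip in N (left out, the last holds). Time passes only in rows, so rows that repeat a pose let the fingers close. It gives the time, the measured TCP pose, the force, the opening and the grip force at its end, in the units of the state.
- manip.state(): the state, without advancing time (a new reading comes with each control period).
- camera(name): name is "scene" or "top" or "wrist"; returns a dict with "frame" (420x560x3 uint8, blue, green, red), "fx", "fy", "cx", "cy" (pixels), "T" (4x4, takes a point from camera to world coordinates); the wrist camera has in their place "tool_from_camera" (4x4, takes a point from camera to tool coordinates, whose origin is the TCP and whose axes are the flange's). Camera axes: x right, y up, looking along -z (the intrinsics and any distortion apply to the point x, -y, -z); pixel columns grow to the right and rows downward; lengths in mm; the calibration is good to about 2 mm. A picture is of the moment at which its call begins: read the wrist's pose just before it. There is no depth.
- manip.finish_job(): hands the job in; it is judged then, once.
The state is a dict: "time": time; "joint_positions": joint angles; "joint_vel": joint speeds; "effort": joint torques, N m; "tool_pos": TCP position; "orientation": TCP orientation; "contact_force": force on the tool from outside, world axes, zero at the start; "moment": the same for the moment, N m; "gripper_width": finger opening in mm; "gripper_force": force on a finger pad.
Only numpy, scipy, OpenCV 4.12 (cv2) and the standard library are available. Lean on these libraries where they do the work, as an engineer would, in place of code of your own. Each camera call takes 0.05 s, during which the arm holds its last target. There are 200 camera calls.

## Task

The dish mixer on the steel bench is off: with the fingertips push its orange speed lever along its slot, past the click at the middle (slow) position and on to the stop at the far end (fast), then press the green start button fully down and let it come back up. Leave the button alone until the lever is at fast. Only push and press: do not pinch the lever or lift anything, do not shove the mixer along the bench, and leave the dish on its platform and the bottle, beaker and dish stack where they stand.

Things in the scene. Friction and masses are not known exactly. Their poses are not given: they have to be found in the camera images.
- mixer: Dish mixer: white housing 220 x 250 x 60 mm (x, y, z), 2 kg, loose on rubber feet; slides on the bench at about 9 to 15 N. Origin: centre of its underside. x points from the control side (nearest the robot) to the platform side, y left as seen from the robot, z up. The flat deck is 60 mm above the bench; a dark panel on its -x part bears the lever and button and is otherwise flat.
- speed_lever (a joint): Orange speed lever sliding in a straight slot along the mixer's +y, in m: 0 = off (stop at the -y end, white dot), 0.028 = slow (click at mid slot, yellow dot), 0.056 = fast (stop at the +y end, green dot). Spring-ball detents hold it at each: about 5 N to leave off or slow. Past about 0.016 it snaps on to slow, past about 0.045 on to fast; let go short of that it slips back.
- lever_top (a point): Centre of the top face of the lever's orange grip, 94 mm above the bench. The grip is a block 26 mm (mixer x) x 14 mm (mixer y, the way it slides) x 28 mm high, its underside 6 mm above the deck. At off this point is at mixer x = -75 mm, y = -55 mm; it moves with the lever.
- start_button (a joint): Green start button, spring return: 0 = up, 0.006 = fully down (m); needs 1.5 N to begin and 4.5 N to be fully down.
- button_top (a point): Centre of the top of the green start button (30 mm diameter), 71 mm above the bench, at mixer x = -75 mm, y = +80 mm. It is pressed straight down, 6 mm.
- platform_centre (a point): Centre of the top of the round mixing platform (124 mm diameter), 74 mm above the bench, at mixer x = +35 mm, y = 0.
- dish: Closed clear culture dish, 90 mm diameter x 15 mm, lying loose on the platform (top 89 mm above the bench). Origin at the centre of its underside. Not to be disturbed.
- bottle: Amber bottle with blue cap, 56 mm diameter x 115 mm, standing on the bench beside the mixer on its +y side. Origin at the centre of its underside. Not to be disturbed.
- beaker: Clear beaker, 66 mm diameter at the rim x 85 mm, standing on the bench beside the mixer on its -y side. Origin at the centre of its underside. Not to be disturbed.
- dish_stack: Stack of four closed dishes, 90 mm diameter x 60 mm, on the bench beyond the mixer. Origin at the centre of its underside. Not to be disturbed.

How it is judged:
By the outcome, as a careful person would: the job done as asked, in the order asked, and still so for the second after the job is handed in, with the robot touching nothing.
It also fails if it takes over 43 s, if anything falls off the work surface, if the arm or the gripper's body presses on something with over 40 N, if the wrist force passes 120 N, or if a joint passes its speed limit or range.

## Working session

There is one attempt and no reset: what is moved stays moved. The work goes in short steps, Python scripts to look and compute and a tool call to move; the robot and the scene stay as the last step left them, time stands still between calls to the robot, and variables do not carry over. Pictures are saved under pics/ and viewed, at most 10 in all, crops included, and the job is handed in when it is done.

Besides the shell and the picture viewer there is one more tool, called after "Request:" by a JSON object that holds its "api" and its "payload", one argument or row to a line. arm_command: Moves the arm, as the interface text tells. Its arguments: {"type":"object","properties":{"commands":{"type":"array"},"newtons":{"type":"number"}},"required":["commands"]}

```bash
mkdir -p pics; python3 - <<'E'
from plant import manip,camera
import cv2,pickle
s=manip.state();print({k:s[k] for k in('time','tool_pos','orientation','gripper_width','contact_force')})
for n in('top','scene'):
    c=camera(n);cv2.imwrite(f'pics/{n}0.png',c['frame']);print(n,c['fx'],c['fy'],c['cx'],c['cy'],c['T'],[k for k in c])
    pickle.dump(c,open(n+'.pkl','wb'))
E
```

```text
{'time': 0.0, 'tool_pos': array([194.38594281, 513.98721697, 247.48651998]), 'orientation': array([-5.65093943e-01, -3.08965831e+00,  2.59751927e-03]), 'gripper_width': 85.19691323180639, 'contact_force': array([-0.41227272, -0.37305107, -0.32169307])}
top 442.578207462629 442.578207462629 274.9272117269495 208.42745502588826 [[-5.33974048e-02  9.75160921e-01 -2.14964870e-01  3.92040573e+02]
 [-9.98572747e-01 -5.23801808e-02  1.04300201e-02  6.46021069e+01]
 [-1.08895077e-03  2.15214997e-01  9.76566086e-01  1.15840384e+03]
 [ 0.00000000e+00  0.00000000e+00  0.00000000e+00  1.00000000e+00]] ['frame', 'fx', 'fy', 'cx', 'cy', 'T']
scene 493.49448104400193 493.49448104400193 278.32943472903406 213.40437934604856 [[ 4.20375967e-02 -7.63597980e-01  6.44322097e-01  1.40411412e+03]
 [ 9.99111142e-01  3.41451488e-02 -2.47191035e-02  3.28426518e+01]
 [-3.12501638e-03  6.44788519e-01  7.64354630e-01  9.77205979e+02]
 [ 0.00000000e+00  0.00000000e+00  0.00000000e+00  1.00000000e+00]] ['frame', 'fx', 'fy', 'cx', 'cy', 'T']
```

View pics/top0.png

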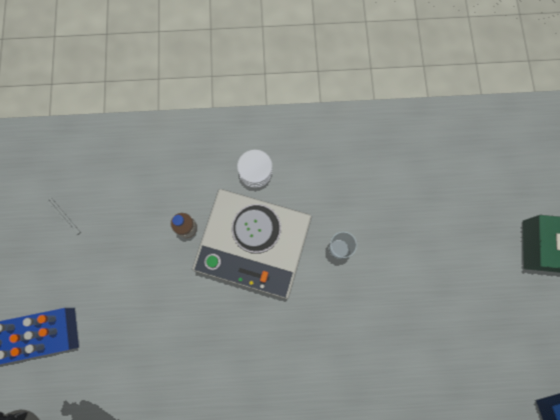

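View pics/scene0.png

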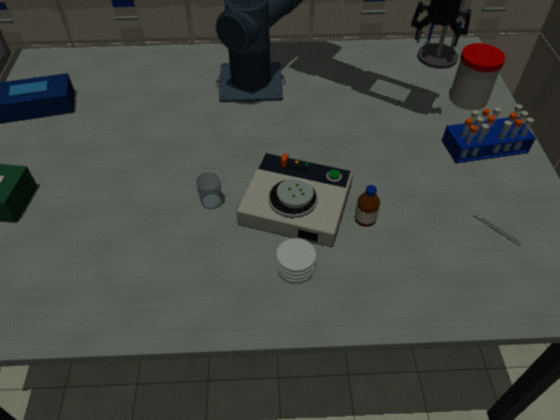

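The top view shows the mixer near (253,243), the orange lever near (264,277), the button near (212,262), the bottle at (182,224) and the beaker at (342,246). I'll enlarge both views.

```bash
python3 - <<'E'
import cv2,pickle,numpy as np
a=pickle.load(open('top.pkl','rb'))['frame'][180:310,180:320]
b=pickle.load(open('scene.pkl','rb'))['frame'][145:255,230:370]
cv2.imwrite('pics/topc.png',cv2.resize(a,None,fx=5.7,fy=4.6*5.7/5.7,interpolation=cv2.INTER_CUBIC) if 0 else cv2.resize(a,None,fx=4,fy=4,interpolation=cv2.INTER_CUBIC))
cv2.imwrite('pics/scenec.png',cv2.resize(b,None,fx=5,fy=5,interpolation=cv2.INTER_CUBIC))
E
```

```text
(no output)
```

View pics/topc.png

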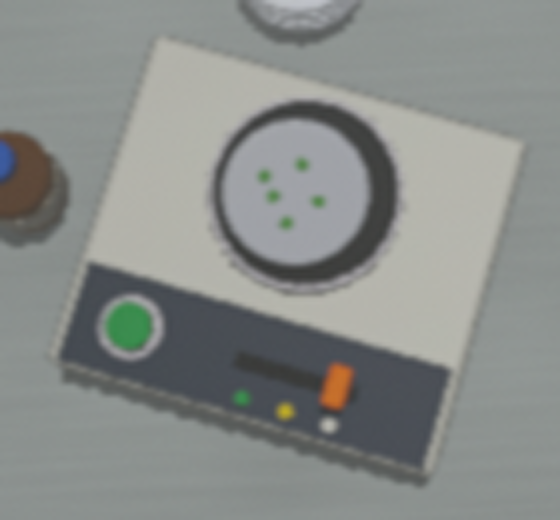

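View pics/scenec.png

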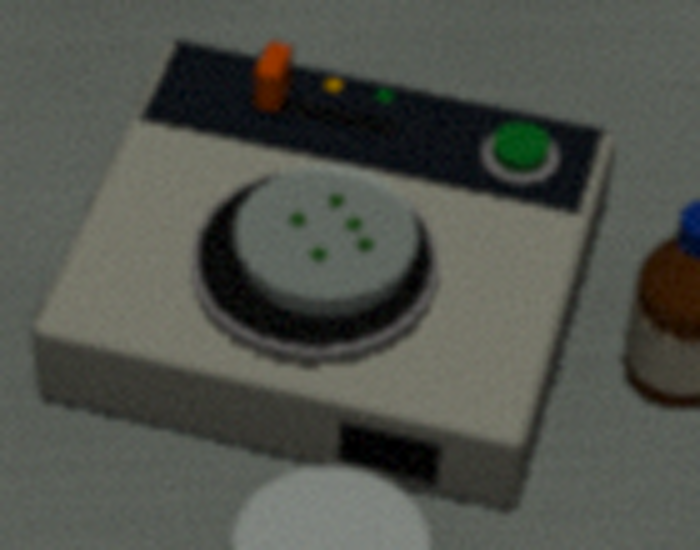

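The top crop shows deck corners at (158,38), (524,143), (428,470) and (55,357), button at (130,326), lever top at (338,382). The scene crop shows corners at (178,42), (607,130), (520,447) and (38,332), button at (522,142). The lever is at the white dot (off).

```bash
cat >h.py <<'E'
import numpy as np,pickle
from scipy.optimize import least_squares
from scipy.spatial.transform import Rotation as R
def ray(c,uv,z):
    d=c['T'][:3,:3]@np.array([(uv[0]-c['cx'])/c['fx'],-(uv[1]-c['cy'])/c['fy'],-1])
    o=c['T'][:3,3]; return (o+d*(z-o[2])/d[2])[:2]
def full(p,s,ox,oy): return ((p[0]+.5)/s-.5+ox,(p[1]+.5)/s-.5+oy)
E
python3 - <<'E'
from h import *
M={'c++':(110,125,60),'c+-':(110,-125,60),'c--':(-110,-125,60),'c-+':(-110,125,60),'btn':(-75,80,71),'lev':(-75,-55,94)}
obs={'top':({'c++':(158,38),'c+-':(524,143),'c--':(428,470),'c-+':(55,357),'btn':(130,326),'lev':(340,377)},4,180,180),
'scene':({'c--':(178,42),'c-+':(607,130),'c++':(520,447),'c+-':(38,332),'btn':(522,140)},5,230,145)}
W={};
for n,(o,s,ox,oy) in obs.items():
    c=pickle.load(open(n+'.pkl','rb'));W[n]=[(k,M[k],ray(c,full(p,s,ox,oy),M[k][2])) for k,p in o.items()]
def f(p,L):
    a=p[2];r=np.array([[np.cos(a),-np.sin(a)],[np.sin(a),np.cos(a)]])
    return np.concatenate([r@m[:2]+p[:2]-w for _,m,w in L])
for L in(W['top'],W['scene'],W['top']+W['scene']):
    q=least_squares(f,[450,80,-.2],args=(L,));p=q.x
    print(p.round(4),np.degrees(p[2]).round(2));print([(l[0],r.round(1)) for l,r in zip(L,q.fun.reshape(-1,2))])
a=p[2];r=np.array([[np.cos(a),-np.sin(a)],[np.sin(a),np.cos(a)]])
for k in('btn','lev'):print(k,r@M[k][:2]+p[:2])
from plant import manip
s=manip.state();Rt=R.from_rotvec(s['orientation']).as_matrix();print(Rt.round(3))
E
```

```text
[ 5.525941e+02  1.136127e+02 -3.386000e-01] -19.4
[('c++', array([5.7, 1.8])), ('c+-', array([ 3.8, -4.4])), ('c--', array([-4.2, -4. ])), ('c-+', array([-1.7,  6.1])), ('btn', array([0.9, 0.2])), ('lev', array([-4.5,  0.3]))]
[ 5.560474e+02  1.116441e+02 -3.347000e-01] -19.18
[('c--', array([-4.1, -6.2])), ('c-+', array([0.5, 6.8])), ('c++', array([1.1, 4.1])), ('c+-', array([ 0.1, -5. ])), ('btn', array([2.5, 0.3]))]
[ 5.541487e+02  1.127228e+02 -3.373000e-01] -19.33
[('c++', array([7.2, 1.1])), ('c+-', array([ 5.6, -5.2])), ('c--', array([-2.6, -5.1])), ('c-+', array([-0.4,  5.1])), ('btn', array([ 2.3, -0.8])), ('lev', array([-2.9, -0.7])), ('c--', array([-6.3, -4.8])), ('c-+', array([-1. ,  8.1])), ('c++', array([-0.6,  4.8])), ('c+-', array([-2.2, -4.1])), ('btn', array([0.9, 1.5]))]
btn [509.85101243 213.03586926]
lev [465.17285003  85.64331922]
[[-0.935  0.354 -0.001]
 [ 0.354  0.935 -0.001]
 [ 0.    -0.002 -1.   ]]
```

Request:
{"api": "arm_command", "payload": {
  "commands": [
    [[-0.02,-0.017,0],[0,0,-0.2],1],
    [[-0.05,-0.042,0],[0,0,-0.4],1],
    [[-0.08,-0.067,0],[0,0,-0.7],1],
    [[-0.11,-0.092,0],[0,0,-1],1],
    [[-0.14,-0.117,0],[0,0,-1.4],1],
    [[-0.17,-0.142,0],[0,0,-1.4],1],
    [[-0.195,-0.163,0],[0,0,-1.4],1],
    [[-0.215,-0.18,0],[0,0,-1.4],1],
    [[-0.23,-0.193,0],[0,0,-1.4],1],
    [[-0.24,-0.201,0],[0,0,-1.4],1]
  ],
  "newtons": 20
}}

```text
time: 0.93
tool_pos: [348.6, 239.5, 248.1]
orientation: [-0.53, -3.096, 0.001]
contact_force: [0.2, 0.1, -0.5]
gripper_width: 0.0
gripper_force: 0.0
```

Request:
{"api": "arm_command", "payload": {
  "commands": [
    [[-0.015,-0.013,0],[0,0,0],1],
    [[-0.035,-0.03,0],[0,0,0],1],
    [[-0.06,-0.05,0],[0,0,0],1],
    [[-0.085,-0.07,0],[0,0,0],1],
    [[-0.11,-0.092,0],[0,0,0],1],
    [[-0.13,-0.11,0],[0,0,0],1],
    [[-0.145,-0.122,0],[0,0,0],1],
    [[-0.155,-0.13,0],[0,0,0],1],
    [[-0.16,-0.136,0],[0,0,0],1],
    [[-0.16,-0.136,0],[0,0,0],1]
  ]
}}

```text
time: 1.77
tool_pos: [454.2, 59.3, 248.0]
orientation: [-0.529, -3.096, 0.0]
contact_force: [0.3, 0.2, 1.4]
gripper_width: 0.2
gripper_force: 0.0
```

```bash
cat >>h.py <<'E'
P=np.array([554.1,112.7]);A=-.3373
def rep():
    from plant import manip
    s=manip.state();Rt=R.from_rotvec(s['orientation']).as_matrix()
    r=np.array([[np.cos(A),-np.sin(A)],[np.sin(A),np.cos(A)]])
    m=r.T@(s['tool_pos'][:2]-P)
    print('t',round(s['time'],2),'tcp',s['tool_pos'].round(1),'mixer xy',m.round(1),'tooly deg',np.degrees(np.arctan2(Rt[1,1],Rt[0,1])).round(2),'F(mixer)',(r.T@s['contact_force'][:2]).round(1),s['contact_force'][2].round(1),'w',s['gripper_width'])
    return s
E
python3 -c "
from h import *
from plant import camera
import cv2
rep()
c=camera('wrist');cv2.imwrite('pics/w1.png',c['frame']);pickle.dump(c,open('w.pkl','wb'))
print({k:v for k,v in c.items() if k!='frame'})"
```

```text
t 1.77 tcp [454.2  59.3 248. ] mixer xy [-76.7 -83.5] tooly deg 70.59 F(mixer) [0.2 0.3] 1.4 w 0.20060486720293816
{'fx': 302.8459403076121, 'fy': 302.8459403076121, 'cx': 282.2277788502656, 'cy': 204.21972740488, 'tool_from_camera': array([[ 2.10234495e-05,  9.44484765e-01,  3.28555213e-01,
         8.36740474e+01],
       [ 9.99999973e-01, -9.65288478e-05,  2.13500120e-04,
         7.03304617e-01],
       [ 2.33362667e-04,  3.28555200e-01, -9.44484741e-01,
        -1.25378659e+02],
       [ 0.00000000e+00,  0.00000000e+00,  0.00000000e+00,
         1.00000000e+00]])}
```

View pics/w1.png

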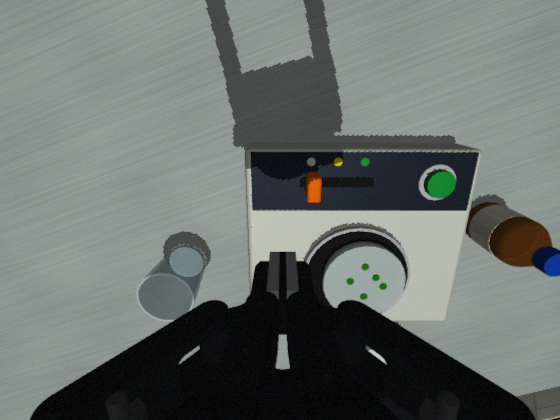

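The wrist view shows the lever's orange grip at about (314,190), the button top at about (441,184), the shut fingertips at (283,255), the beaker at (170,280) and the bottle at (520,245). I'll check these by projecting the model.

```bash
python3 -c "
from h import *
import cv2
s=rep();c=pickle.load(open('w.pkl','rb'))
T=np.eye(4);T[:3,:3]=R.from_rotvec(s['orientation']).as_matrix();T[:3,3]=s['tool_pos']
c['T']=T@c['tool_from_camera']
r=np.array([[np.cos(A),-np.sin(A)],[np.sin(A),np.cos(A)]])
hsv=cv2.cvtColor(c['frame'],cv2.COLOR_BGR2HSV)
x=c['frame'][130:220,235:485];x=cv2.resize(x,None,fx=3.2,fy=3.2,interpolation=cv2.INTER_CUBIC)
for k,m in {'btn':(-75,80,71),'lev':(-75,-55,94),'l1':(-88,-62,94),'l2':(-62,-48,94),'l3':(-88,-48,94),'l4':(-62,-62,94),'c--':(-110,-125,60),'c-+':(-110,125,60)}.items():
    w=np.r_[r@m[:2]+P,m[2],1];p=np.linalg.inv(c['T'])@w
    u=c['cx']-c['fx']*p[0]/p[2];v=c['cy']+c['fy']*p[1]/p[2];print(k,u,v)
    cv2.circle(x,(int((u-235+.5)*3.2),int((v-130+.5)*3.2)),2,(255,255,0),-1)
cv2.imwrite('pics/w1c.png',x)
m=cv2.inRange(hsv,(50,120,60),(80,255,255));m[:, :400]=0
print(cv2.connectedComponentsWithStats(m)[2:])
"
```

```text
t 1.82 tcp [453.6  60.2 248. ] mixer xy [-77.4 -82.8] tooly deg 70.62 F(mixer) [-1.1  0.1] -0.0 w 0.0066080408337692645
btn 438.64045599999076 186.85144161402542
lev 310.3354729085882 193.48240381727823
l1 303.377458995502 180.41295025541828
l2 317.09372055587517 206.1766301998449
l3 318.100928350636 180.40088037843464
l4 302.79327413141044 206.18783375894446
c-- 240.70625327719196 151.46136548027138
c-+ 482.7246302263003 151.25307099511386
(array([[     0,      0,    560,    420, 234584],
       [   427,    170,     29,     28,    616]], dtype=int32), array([[279.07595147, 209.5665348 ],
       [440.98538961, 184.16233766]]))
```

View pics/w1c.png

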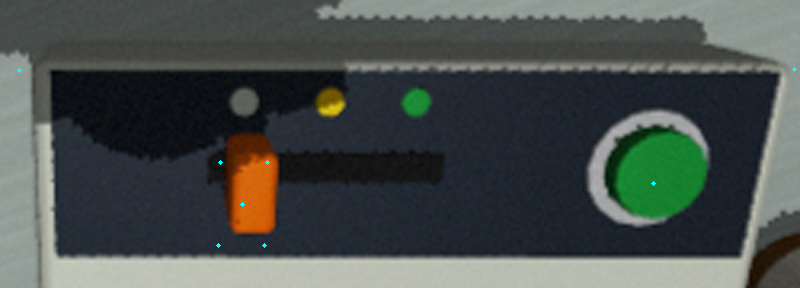

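Request:
{"api": "arm_command", "payload": {
  "commands": [
    [[0,-0.006,0.01],[0,0,0],1],
    [[0,-0.006,0.03],[0,0,0],1],
    [[0,-0.006,0.05],[0,0,0],1],
    [[0,-0.006,0.075],[0,0,0],1],
    [[0,-0.006,0.1],[0,0,0],1],
    [[0,-0.006,0.12],[0,0,0],1],
    [[0,-0.006,0.137],[0,0,0],1],
    [[0,-0.006,0.148],[0,0,0],1],
    [[0,-0.006,0.155],[0,0,0],1],
    [[0,-0.006,0.157],[0,0,0],1]
  ]
}}

```text
time: 2.65
tool_pos: [450.8, 55.7, 90.4]
orientation: [-0.525, -3.095, -0.0]
contact_force: [0.1, -0.1, 0.5]
gripper_width: -0.1
gripper_force: 0.0
```

```bash
python3 -c "
from h import *
from plant import camera
import cv2
rep()
c=camera('wrist');cv2.imwrite('pics/w2.png',c['frame'])"
```

```text
t 2.65 tcp [450.8  55.7  90.4] mixer xy [-78.6 -88. ] tooly deg 70.75 F(mixer) [ 0.1 -0.1] 0.5 w -0.13299364189199708
```

View pics/w2.png

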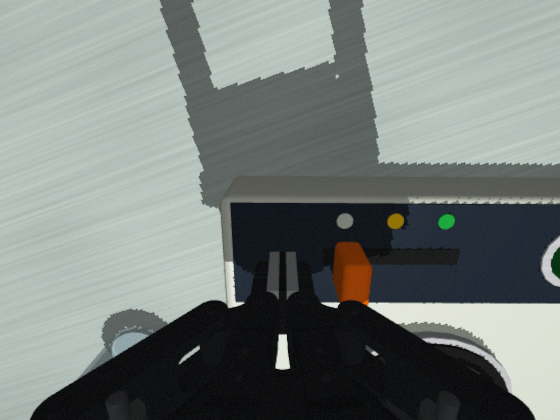

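The fingers sit left of the lever with about a 16 mm gap, clear of deck. The lever's left face is at column 337 and the finger's right edge at 308. I'll push along +y in small steps.

Request:
{"api": "arm_command", "payload": {
  "commands": [
    [[0,0.003,0],[0,0,0],1],
    [[0,0.006,0],[0,0,0],1],
    [[0,0.009,0],[0,0,0],1],
    [[0,0.012,0],[0,0,0],1],
    [[0,0.014,0],[0,0,0],1],
    [[0,0.016,0],[0,0,0],1],
    [[0,0.018,0],[0,0,0],1],
    [[0,0.02,0],[0,0,0],1],
    [[0,0.022,0],[0,0,0],1],
    [[0,0.024,0],[0,0,0],1]
  ]
}}

```text
time: 3.53
tool_pos: [460.2, 77.0, 91.5]
orientation: [0.528, 3.096, -0.0]
contact_force: [-1.1, -2.8, 2.6]
gripper_width: 0.1
gripper_force: 1.5
```

```bash
python3 -c "
from h import *
rep()"
```

```text
t 3.53 tcp [460.2  77.   91.5] mixer xy [-76.8 -64.7] tooly deg 70.66 F(mixer) [-0.2 -3. ] 2.6 w 0.14286739631136164
```

Request:
{"api": "arm_command", "payload": {
  "commands": [
    [[0,0.002,0],[0,0,0],1],
    [[0,0.004,0],[0,0,0],1],
    [[0,0.006,0],[0,0,0],1],
    [[0,0.008,0],[0,0,0],1],
    [[0,0.01,0],[0,0,0],1],
    [[0,0.012,0],[0,0,0],1],
    [[0,0.014,0],[0,0,0],1],
    [[0,0.016,0],[0,0,0],1],
    [[0,0.018,0],[0,0,0],1],
    [[0,0.02,0],[0,0,0],1]
  ]
}}

```text
time: 4.37
tool_pos: [466.3, 95.9, 91.2]
orientation: [-0.527, -3.096, 0.001]
contact_force: [-2.2, -5.7, 2.3]
gripper_width: -0.6
gripper_force: 2.8
```

```bash
python3 -c "
from h import *
from plant import camera
import cv2
rep()
c=camera('wrist');cv2.imwrite('pics/w3.png',c['frame'][150:350,180:480])"
```

```text
t 4.37 tcp [466.3  95.9  91.2] mixer xy [-77.3 -44.9] tooly deg 70.69 F(mixer) [-0.2 -6.1] 2.3 w -0.5748848704546721
```

View pics/w3.png

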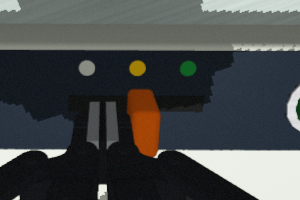

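The lever is at the yellow dot (slow) and loaded with about 6 N. It has about 27 mm left to the stop, so I'll continue.

Request:
{"api": "arm_command", "payload": {
  "commands": [
    [[0,0.002,0],[0,0,0],1],
    [[0,0.004,0],[0,0,0],1],
    [[0,0.006,0],[0,0,0],1],
    [[0,0.008,0],[0,0,0],1],
    [[0,0.01,0],[0,0,0],1],
    [[0,0.012,0],[0,0,0],1],
    [[0,0.014,0],[0,0,0],1],
    [[0,0.016,0],[0,0,0],1],
    [[0,0.018,0],[0,0,0],1],
    [[0,0.02,0],[0,0,0],1]
  ]
}}

```text
time: 5.25
tool_pos: [473.5, 115.3, 91.4]
orientation: [0.527, 3.096, 0.001]
contact_force: [-0.0, -0.8, -0.8]
gripper_width: -0.1
gripper_force: 0.0
```

```bash
python3 -c "
from h import *
from plant import camera
import cv2
rep()
c=camera('wrist');cv2.imwrite('pics/w4.png',c['frame'][150:350,180:480])"
```

```text
t 5.25 tcp [473.5 115.3  91.4] mixer xy [-76.9 -24.2] tooly deg 70.67 F(mixer) [ 0.2 -0.7] -0.8 w -0.14162702206683975
```

View pics/w4.png

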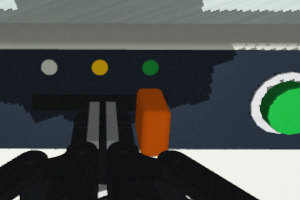

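The force has dropped to zero and the lever is at the green dot, so it snapped to fast. Next I'll back off, lift and move above the button.

Request:
{"api": "arm_command", "payload": {
  "commands": [
    [[0,-0.004,0],[0,0,0],1],
    [[0,-0.006,-0.003],[0,0,0],1],
    [[0,-0.006,-0.025],[0,0,0],1],
    [[0,-0.006,-0.05],[0,0,0],1],
    [[0,0.01,-0.055],[0,0,0],1],
    [[0,0.035,-0.055],[0,0,0],1],
    [[0,0.065,-0.055],[0,0,0],1],
    [[0,0.09,-0.055],[0,0,0],1],
    [[0,0.102,-0.055],[0,0,0],1],
    [[0,0.106,-0.055],[0,0,0],1]
  ]
}}

```text
time: 6.13
tool_pos: [508.6, 216.2, 146.4]
orientation: [0.525, 3.097, 0.0]
contact_force: [0.4, 0.1, -1.0]
gripper_width: 0.5
gripper_force: 0.0
```

```bash
python3 -c "
from h import *
from plant import camera
import cv2
s=rep()
T=np.eye(4);T[:3,:3]=R.from_rotvec(s['orientation']).as_matrix();T[:3,3]=s['tool_pos']
c=camera('wrist');c['T']=T@c['tool_from_camera']
f=c['frame']
hsv=cv2.cvtColor(f,cv2.COLOR_BGR2HSV)
m=cv2.inRange(hsv,(50,120,40),(80,255,255));print(cv2.connectedComponentsWithStats(m)[2])
for p in cv2.connectedComponentsWithStats(m)[3][1:]:print(p,(np.array([[np.cos(A),np.sin(A)],[-np.sin(A),np.cos(A)]])@(ray(c,p,71)-P)).round(1))
cv2.imwrite('pics/w5.png',f)
t=camera('top');pickle.dump(t,open('top2.pkl','wb'))
a=pickle.load(open('top.pkl','rb'))['frame']
x=np.hstack([cv2.resize(q[180:310,180:320],None,fx=2.8,fy=2.8,interpolation=cv2.INTER_CUBIC) for q in(a,t['frame'])]);y=cv2.resize(f,None,fx=.48,fy=.48)
y=np.pad(y,((0,0),(0,x.shape[1]-y.shape[1]),(0,0)));cv2.imwrite('pics/both.png',np.vstack([x,y]))
"
```

```text
t 6.13 tcp [508.6 216.2 146.4] mixer xy [-77.2  82.6] tooly deg 70.77 F(mixer) [0.3 0.2] -1.0 w 0.45435202549335685
[[     0      0    560    420 233751]
 [   165    183     14     13    139]
 [   261    200     40     41   1278]
 [   192    348      8      6     32]]
[171.30935252 189.25179856] [-101.8    6.8]
[280.17762128 220.57668232] [-78.6  81.9]
[195.125  349.9375] [39.2 10.1]
```

View pics/both.png

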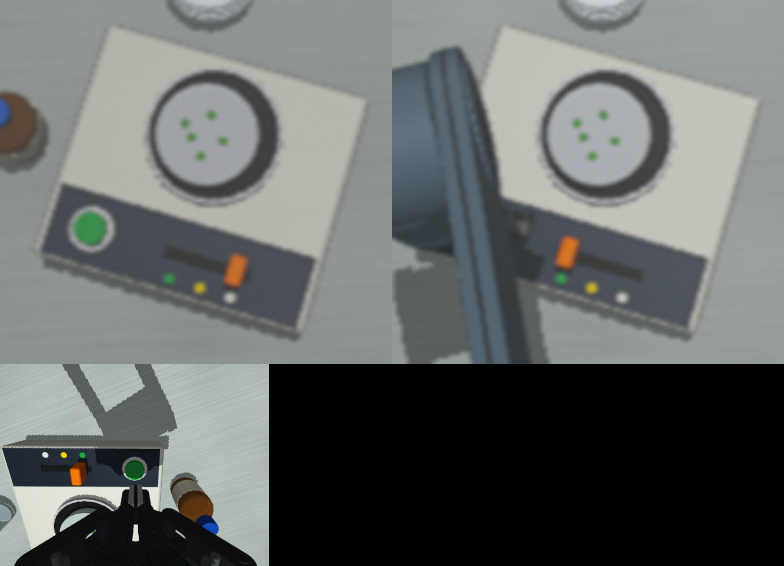

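The mixer hasn't moved and the lever is at the fast end beside the green dot. The button is measured within 2 mm of the TCP axis, so I'll descend.

Request:
{"api": "arm_command", "payload": {
  "commands": [
    [[0,0,0.012],[0,0,0],1],
    [[0,0,0.028],[0,0,0],1],
    [[0,0,0.042],[0,0,0],1],
    [[0,0,0.051],[0,0,0],1],
    [[0,0,0.054],[0,0,0],1],
    [[0,0,0.056],[0,0,0],1],
    [[0,0,0.058],[0,0,0],1],
    [[0,0,0.06],[0,0,0],1],
    [[0,0,0.062],[0,0,0],1],
    [[0,0,0.062],[0,0,0],1]
  ]
}}

```text
time: 7.07
tool_pos: [508.7, 214.7, 84.7]
orientation: [0.527, 3.096, -0.0]
contact_force: [-0.3, -2.1, 2.9]
gripper_width: -0.1
gripper_force: 1.5
```

Request:
{"api": "arm_command", "payload": {
  "commands": [
    [[0,0,0.001],[0,0,0],1],
    [[0,0,0.002],[0,0,0],1],
    [[0,0,0.002],[0,0,0],1]
  ]
}}

```text
time: 7.32
tool_pos: [508.7, 214.8, 82.6]
orientation: [0.527, 3.096, -0.0]
contact_force: [1.1, -3.0, 4.1]
gripper_width: -0.3
gripper_force: 2.0
```

Request:
{"api": "arm_command", "payload": {
  "commands": [
    [[0,0,0.001],[0,0,0],1],
    [[0,0,0.0015],[0,0,0],1],
    [[0,0,0.0015],[0,0,0],1]
  ]
}}

```text
time: 7.57
tool_pos: [508.8, 214.8, 81.9]
orientation: [0.527, 3.096, 0.0]
contact_force: [-1.3, -3.6, 11.1]
gripper_width: 0.1
gripper_force: 5.3
```

The force jumped to 11 N and motion stalled at the expected depth, so the button is fully down. Releasing straight up.

Request:
{"api": "arm_command", "payload": {
  "commands": [
    [[0,0,-0.003],[0,0,0],1],
    [[0,0,-0.008],[0,0,0],1],
    [[0,0,-0.015],[0,0,0],1],
    [[0,0,-0.03],[0,0,0],1],
    [[0,0,-0.055],[0,0,0],1],
    [[0,0,-0.085],[0,0,0],1],
    [[0,0,-0.11],[0,0,0],1],
    [[0,0,-0.13],[0,0,0],1],
    [[0,0,-0.14],[0,0,0],1],
    [[0,0,-0.14],[0,0,0],1]
  ]
}}

```text
time: 8.4
tool_pos: [509.2, 215.6, 223.3]
orientation: [0.526, 3.093, 0.003]
contact_force: [0.2, 0.4, -0.1]
gripper_width: 0.1
gripper_force: 0.0
```

```bash
python3 -c "
from h import *
from plant import camera,manip
import cv2
s=rep()
g=lambda f:[(k,[tuple(np.r_[a,b].round(1)) for a,b in zip(*[q[1:] for q in cv2.connectedComponentsWithStats(cv2.inRange(cv2.cvtColor(f,cv2.COLOR_BGR2HSV),lo,hi))[3:1:-1]]) if b[4]>15]) for k,lo,hi in(('orange',(5,180,80),(14,255,255)),('green',(50,120,40),(80,255,255)),('blue',(110,120,60),(130,255,255)))]
y=slice(140,260),slice(220,400)
for f in(pickle.load(open('scene.pkl','rb'))['frame'],camera('scene')['frame']):print(g(f[y]))
"
```

```text
t 8.4 tcp [509.2 215.6 223.3] mixer xy [-76.5  82.2] tooly deg 70.69 F(mixer) [0.  0.4] -0.1 w 0.11796173804571322
[('orange', [(np.float64(64.2), np.float64(17.2), np.float64(61.0), np.float64(14.0), np.float64(7.0), np.float64(7.0), np.float64(35.0))]), ('green', [(np.float64(113.8), np.float64(33.4), np.float64(109.0), np.float64(29.0), np.float64(11.0), np.float64(10.0), np.float64(89.0))]), ('blue', [(np.float64(151.1), np.float64(48.4), np.float64(146.0), np.float64(45.0), np.float64(11.0), np.float64(8.0), np.float64(58.0))])]
[('orange', [(np.float64(84.1), np.float64(21.5), np.float64(81.0), np.float64(18.0), np.float64(7.0), np.float64(8.0), np.float64(38.0))]), ('green', [(np.float64(113.5), np.float64(34.8), np.float64(109.0), np.float64(31.0), np.float64(11.0), np.float64(8.0), np.float64(63.0))]), ('blue', [(np.float64(150.9), np.float64(48.6), np.float64(146.0), np.float64(45.0), np.float64(10.0), np.float64(8.0), np.float64(58.0))])]
```

Request:
{"api": "arm_command", "payload": {
  "commands": [
    [[0.02,0,-0.01],[0,0,0],1],
    [[0.045,0,-0.02],[0,0,0],1],
    [[0.07,0,-0.02],[0,0,0],1],
    [[0.09,0,-0.02],[0,0,0],1],
    [[0.1,0,-0.02],[0,0,0],1],
    [[0.1,0,-0.02],[0,0,0],1]
  ]
}}

```text
time: 8.95
tool_pos: [411.3, 248.4, 239.4]
orientation: [-0.524, -3.094, 0.002]
contact_force: [0.1, -0.6, -0.1]
gripper_width: -0.6
gripper_force: 0.0
```

```bash
python3 -c "
from h import *
from plant import camera,manip
import cv2
rep()
for f in(pickle.load(open('scene.pkl','rb'))['frame'],camera('scene')['frame']):
    q=cv2.connectedComponentsWithStats(cv2.inRange(cv2.cvtColor(f[140:260,220:400],cv2.COLOR_BGR2HSV),(50,120,25),(80,255,255)));print(q[2][1:],q[3][1:])
"
```

```text
t 8.95 tcp [411.3 248.4 239.4] mixer xy [-179.6   80.8] tooly deg 70.77 F(mixer) [ 0.3 -0.5] -0.1 w -0.6067508004904567
[[ 84  22   5   4  13]
 [109  29  11  10  93]
 [ 77  45   1   1   1]
 [ 69  48   1   2   2]
 [ 80  49   2   2   3]
 [ 82  53   2   1   2]
 [ 73  55   1   1   1]] [[ 86.30769231  23.76923077]
 [113.84946237  33.25806452]
 [ 77.          45.        ]
 [ 69.          48.5       ]
 [ 80.33333333  49.33333333]
 [ 82.5         53.        ]
 [ 73.          55.        ]]
[[109  29  11  10  93]
 [ 77  44   1   2   2]
 [ 69  48   1   2   2]
 [ 80  49   1   2   2]
 [ 82  53   2   1   2]
 [ 73  55   1   2   2]] [[113.84946237  33.17204301]
 [ 77.          44.5       ]
 [ 69.          48.5       ]
 [ 80.          49.5       ]
 [ 82.5         53.        ]
 [ 73.          55.5       ]]
```

The button, the dish markings and the mixer match the first picture, and the robot is clear of everything. Handing in.

```bash
python3 -c "
from plant import manip
print(manip.finish_job())"
```

```text
the job is handed in; nothing more can be done
None
```

I pushed the lever through slow to fast, then pressed the start button fully down and let it come back up; in the last images the mixer, dish and bottle had not moved, and the job was handed in about 9 s into the 43 s limit.

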